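Seat the keyed cover on a flue leak-test stand

ROBOT

A 6-joint arm with a two-finger parallel gripper is mounted at the origin on the work surface. World frame = base frame: x ahead of the robot, y to its left, z up, the work surface at z = 0. Lengths are in m, angles in rad, forces in N, time in s.
With the tool pointing down it reaches from about 0.375 to 0.9 m from the base axis. Payload 3.1 kg.
Tool frame: the origin (TCP) lies midway between the tips of the shut fingers; the grasp point (between the pads) lies 19 mm behind it; z points along the fingers, y is the direction in which the jaws open and shut (so a half turn about z gives the same grasp; the last joint's range is limited). The gripper opens to 85 mm and grips with 20 to 120 N. Pads are 22 mm wide; open, the fingers measure 114 mm over their backs; the gripper's body (76 mm by 85 mm) begins 54 mm behind the grasp point. The pads swing forward as they close: fully open they stand 13 mm farther back than shut.
Start: joints at [0.994, 0.527, 1.433, -0, 1.181, -0.178], TCP at [0.243, 0.576, 0.231] pointing down, gripper open.
Joint ranges: [-3.08, 3.08], [-0.75, 2.2], [0.22, 2.44], [-1.43, 4.57], [0, 2.65], [-2.85, 2.85]. Speed limits (rad/s): [2.79, 2.79, 3.14, 3.14, 3.14, 3.14].

INTERFACE

Orientations are given as a unit quaternion [x, y, z, w].
In Python, from station import manip gives the robot as it stands. The module is installed in compiled form; this text tells all that it offers.
- The arm moves only by the tool drive_tool, never from a script. Its argument "deltas" is one flat list of numbers, 4 for each row, row after row: the shift along the tool's x, y, z in cm, then the turn about the tool's z in degrees. A call has 1 to 12 rows; each row is the pose to reach, as a shift and turn from the pose measured when the call began, along the tool's axes at that moment; what a row does not reach only later rows make up. A row lasts 1/10 s, in which the tool goes at most 50 mm and 8.59 degrees, less where a joint would pass 70% of its speed; a pose out of reach is approached as far as the arm can. A call with a gripper value outside its range is refused whole. "hand" is the finger opening in cm, from 0 to 8.54, set as the call begins (left out, the last holds). The fingers move at their own pace and stop on an object; "squeeze" is the grip in N (left out, the last holds). Time passes only in rows, so rows that repeat a pose let the fingers close. It gives the time, the measured TCP pose, the force and the opening at its end, in the units of the state.
- manip.sense(): the state, without advancing time (a new reading comes with each control period).
- manip.snapshot(name): name is "scene" or "top"; returns a dict with "frame" (420x560x3 uint8, red, green, blue), "depth" (420x560 float32, m along the optical axis (not along the pixel's ray), 0 where there is no reading), "fx", "fy", "cx", "cy" (pixels), "R" (3x3) and "t" (3): a world point X has camera coordinates R X + t. Camera axes: x right, y down, z forward; pixel columns grow to the right and rows downward; lengths in m; the calibration is good to about 2 mm. A picture is of the moment at which its call begins.
- manip.sign_off(): hands the job in, once; it reports no verdict.
The state is a dict: "t": time; "q": joint angles; "qd": joint speeds; "tau": joint torques, N m; "tcp_pos": TCP position; "tool_rot": TCP orientation; "force": force on the tool from outside, world axes, zero at the start; "ft_torque": the same for the moment, N m; "finger_gap": opening from 0.0 (shut) to 1.0 (fully open).
Only numpy, scipy, OpenCV 4.12 (cv2) and the standard library are available. Lean on these libraries where they do the work, as an engineer would, in place of code of your own. Each camera call takes 0.05 s, during which the arm holds its last target.

TASK

Blank off the flue test stand: with a fingertip, push the yellow tab round until the notch in the blue cover stands over the locating pin marked by the red ear, then press the white boss down until the cover sits fully home, flat on the collar with the pin in its notch. Do not lift the cover, leave the other things on the bench where they are, and finish with the hand clear.

Things in the scene. Friction and masses are not known exactly. Their poses are not given: they have to be found in the camera images.
- stand: leak-test stand, bolted to the bench: a flue pipe stub with a steel collar 146 mm across whose flat rim is 80 mm above the bench, on a 176 mm round foot. Origin at the centre of its underside, z up, x axis pointing out through the locating pin and the red ear. It cannot move
- pin_tip (a point): tip of the red upright locating pin that stands on the collar's rim, 62 mm from the stand's axis: 8 mm thick, 10 mm tall, tapered at the top, tip 90 mm above the bench. The unseated cover hides it from above, but a red ear 16 mm wide sticks out of the collar in the same direction, to 105 mm from the axis, its top level with the rim
- cover_centre (a point): centre of the underside of the blue round cover plate (140 mm across, 6 mm thick) that lies level on a carrier in the stand, always on the stand's axis. 92 mm above the bench at the start, 80 mm when the plate is seated on the rim. Pulled, it would slide up out of the collar
- cover (a joint): angle of the cover on the stand, rad, anticlockwise seen from above: 0 or a full turn (6.283) = the notch stands over the pin. It turns freely either way under about 2 N at the tab and stays where it is left
- carrier (a joint): height of the rubber carrier that bears the cover: 0 at the start (the plate's underside is 2 mm above the pin's tip, so the cover turns freely), 0.012 m = cover pressed down onto the rim, negative = lifted. It slides down under a push of about 5 to 8 N on the boss and stays where it is pushed. With the notch away from the pin the plate only lands on the pin
- notch (a point): middle of the cover's notch, at the plate's underside, 62 mm from its centre: a slot 18 mm wide, open at the rim, running in from 70 to 54 mm radius. A white line on the cover runs from the boss towards the notch
- tab (a point): middle of the top edge of the yellow upright finger tab on the cover, opposite the notch, 47 mm from the centre: a flat fin 40 mm long (lying radially, from 27 to 67 mm radius), 8 mm thick, standing 26 mm above the plate (its top is 32 mm above the plate's underside). Push its flat side to turn the cover
- boss_top (a point): centre of the flat top of the white round boss in the cover's middle, 32 mm across, 14 mm above the plate (20 mm above the plate's underside). Press here
- clamp_ring: loose steel pipe clamp ring lying flat, 80 mm across, 14 mm high; origin at the centre of its underside
- sealant_tin: loose orange tin, 60 mm across, 75 mm tall, standing; origin at the centre of its underside
- screwdriver: loose screwdriver about 170 mm long, lying on the bench near the stand; origin under its middle
- elbow: loose black flue elbow about 160 mm long, 120 mm wide at its foot and 130 mm tall; origin at the centre of its foot
- screw_tub: loose grey two-part tub 110 x 80 x 40 mm; origin at the centre of its underside
- carton: loose small cardboard box 100 x 130 x 80 mm; origin at the centre of its underside
- tape_roll: loose roll of aluminium tape lying flat, 100 mm across, 45 mm high; origin at the centre of its underside

How it is judged:
By the outcome, as a careful person would: the job done as asked, in the order asked, and still so for the second after the job is handed in, with the robot touching nothing.
It also fails if it takes over 48 s, if anything falls off the work surface, if the arm or the gripper's body presses on something with over 40 N, if the wrist force passes 120 N, or if a joint passes its speed limit or range.

## Working session

There is one attempt and no reset: what is moved stays moved. The work goes in short steps, Python scripts to look and compute and a tool call to move; the robot and the scene stay as the last step left them, time stands still between calls to the robot, and variables do not carry over. Pictures are saved under pics/ and viewed, and the job is handed in when it is done.

Besides the shell and the picture viewer there is one more tool, called after "Call:" as a command line: name --argument value ..., lists and objects as JSON in quotes. drive_tool: Moves the arm, as the interface text tells. Its arguments: {"type":"object","properties":{"deltas":{"type":"array"},"hand":{"type":"number"},"squeeze":{"type":"number"}},"required":["deltas"]}

```bash
mkdir -p pics; cat > h.py <<'E'
from station import manip
import cv2,numpy as np
def snap(n,f):
    s=manip.snapshot(n); cv2.imwrite('pics/'+f,s['frame'][:,:,::-1]); np.savez('pics/'+f+'.npz',**s); return s
def plane(s,u,v,z):
    R=np.array(s['R']);t=np.array(s['t']);c=-R.T@t
    d=R.T@np.array([(u-s['cx'])/s['fx'],(v-s['cy'])/s['fy'],1]); return c+d*(z-c[2])/d[2]
def proj(s,X):
    c=np.array(s['R'])@X+np.array(s['t']); return s['fx']*c[0]/c[2]+s['cx'],s['fy']*c[1]/c[2]+s['cy']
E
python3 - <<'E'
from h import *
a=snap('scene','s0.png');b=snap('top','t0.png')
for s in(a,b): print(-s['R'].T@s['t'], s['fx'])
st=manip.sense();print(st['t'],st['tcp_pos'],st['tool_rot'],st['force'],st['finger_gap'])
E
```

```text
[1.75182715 0.5726605  0.94932674] 497.9043643994606
[0.27111906 0.00650737 1.33787698] 466.3995094607963
0.1 [0.24229139 0.57542593 0.23041679] [ 1.98057951e-01  9.80189807e-01 -9.21420601e-04 -3.74702669e-04] [-0.16851786  0.00480777  0.28931842] 0.9992361508134249
```

View pics/s0.png

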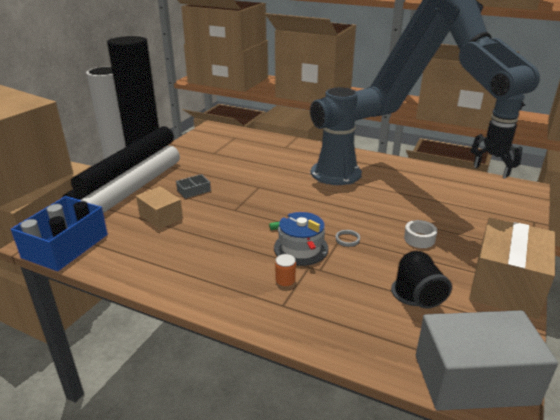

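View pics/t0.png

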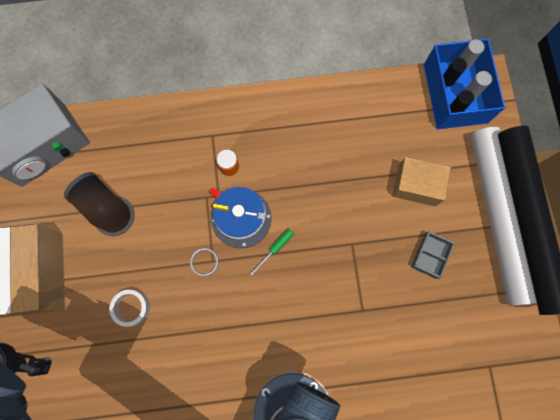

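```bash
python3 - <<'E'
from h import *
def L(f): return dict(np.load('pics/'+f+'.npz'))
a=L('s0.png');b=L('t0.png')
A=cv2.resize(a['frame'][190:300,220:370],None,fx=5,fy=5,interpolation=2)[:,:,::-1]
B=cv2.resize(b['frame'][140:280,180:300],None,fx=4.2,fy=4.2,interpolation=2)[:,:,::-1]
cv2.imwrite('pics/A.png',A);cv2.imwrite('pics/B.png',B)
for s,n,box in((b,'top',(150,260,185,290)),(a,'scene',(205,265,260,340))):
    r0,r1,c0,c1=box
    h=cv2.cvtColor(s['frame'],cv2.COLOR_RGB2HSV)
    def m(lo,hi):
        k=cv2.inRange(h,lo,hi);z=np.zeros_like(k);z[r0:r1,c0:c1]=k[r0:r1,c0:c1];return z
    for nm,k,z in(('blue',m((100,120,50),(125,255,255)),.098),('yel',m((22,130,120),(33,255,255)),.12),('red',m((0,190,120),(4,255,255)),.08),('white',m((0,0,190),(180,60,255)),.112)):
        nn,lab,stt,cen=cv2.connectedComponentsWithStats(k)
        for i in range(1,nn):
            if stt[i,4]>=6: print(n,nm,stt[i],cen[i].round(1),plane(s,*cen[i],z).round(4))
    k=m((100,120,50),(125,255,255)); ys,xs=np.nonzero(k)
    hull=cv2.convexHull(np.stack([xs,ys],1).astype(np.float32));
    P=np.array([plane(s,*p[0],.098)[:2] for p in hull]);print('circle',cv2.minEnclosingCircle(P.astype(np.float32)))
E
```

```text
top blue [ 213  187   51   50 1701] [238.3 211.7] [0.5488 0.0792 0.098 ]
top yel [213 204  15   7  60] [220.1 206.8] [0.5633 0.1247 0.12  ]
top red [210 188  10  10  53] [214.2 192. ] [0.617  0.1408 0.08  ]
top white [217 150  19  18 282] [226.1 158.4] [0.6993 0.0956 0.112 ]
top white [232 205  12  11 108] [237.7 210.1] [0.5503 0.0793 0.112 ]
top white [245 212  12   4  27] [250.4 213.3] [0.5373 0.0463 0.112 ]
top white [259 214   6   5  21] [261.5 215.8] [0.5269 0.0177 0.112 ]
circle ((0.5510655045509338, 0.07907377183437347), 0.07034788280725479)
scene blue [289 213  34  19 173] [308.3 217.7] [0.5117 0.0877 0.098 ]
scene blue [279 218  39  19 397] [295.  228.8] [0.5873 0.0752 0.098 ]
scene yel [309 220  10  12  73] [313.1 225.3] [0.5769 0.1296 0.12  ]
scene red [309 242   5   6  20] [310.8 245. ] [0.6216 0.1418 0.08  ]
scene white [297 218  10   5  43] [301.4 219.9] [0.5529 0.0813 0.112 ]
scene white [276 255  19  10 154] [285.1 259.6] [0.7571 0.1198 0.112 ]
circle ((0.5554309487342834, 0.08230951428413391), 0.0694701075553894)
```

View pics/A.png

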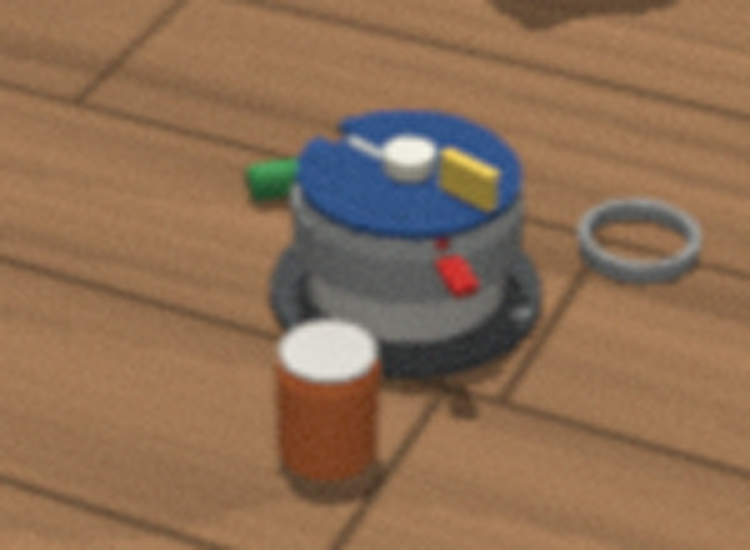

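View pics/B.png

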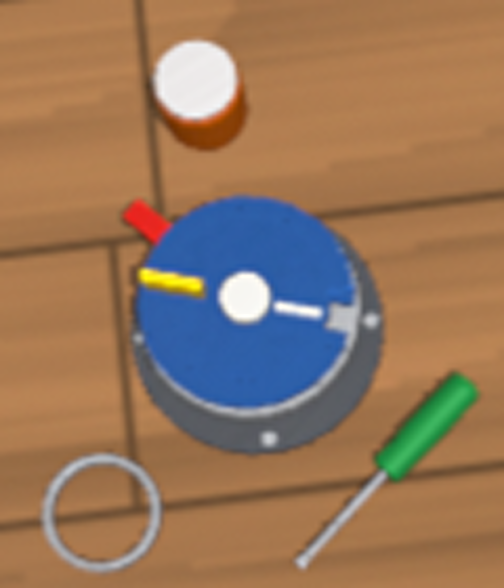

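```bash
python3 - <<'E'
from h import *
def L(f): return dict(np.load('pics/'+f+'.npz'))
a=L('s0.png');b=L('t0.png')
c=np.array([.5515,.080])
ang=lambda p:np.degrees(np.arctan2(*(p[:2]-c)[::-1]))%360
print('boss',plane(b,237.7,210.1,.112),plane(a,301.4,219.9,.112))
# crop scale: B px/4.2+off
f=lambda u,v:((u+.5)/4.2-.5+180,(v+.5)/4.2-.5+140)
g=lambda u,v:((u+.5)/5-.5+220,(v+.5)/5-.5+190)
for nm,uv,z in(('line',(299,311),.098),('lineend',(321,314),.098),('notch',(345,319),.085),('ear',(135,214),.08),('tabo',(143,276),.124),('tabi',(202,286),.124)):
    p=plane(b,*f(*uv),z);print(nm,p.round(4),ang(p).round(1),np.linalg.norm(p[:2]-c).round(4))
for nm,uv,z in(('line end',(352,140),.098),('notchmid',(330,133),.098),('ear',(457,270),.08),('eartip',(468,285),.08),('tabo',(494,184),.124),('tabi',(447,153),.124)):
    p=plane(a,*g(*uv),z);print(nm,p.round(4),ang(p).round(1),np.linalg.norm(p[:2]-c).round(4))
st=manip.sense();print(st['tcp_pos'],(c-st['tcp_pos'][:2]))
E
```

```text
boss [0.55031944 0.07939264 0.112     ] [0.55301407 0.08139019 0.112     ]
line [0.5392 0.0459 0.098 ] 250.2 0.0362
lineend [0.5355 0.032  0.098 ] 251.6 0.0506
notch [0.533  0.0171 0.085 ] 253.6 0.0656
ear [0.622  0.1471 0.08  ] 43.6 0.0973
tabo [0.5685 0.141  0.124 ] 74.4 0.0634
tabi [0.5574 0.1044 0.124 ] 76.5 0.0251
line end [0.5361 0.0352 0.098 ] 251.0 0.0473
notchmid [0.5345 0.0192 0.098 ] 254.4 0.0631
ear [0.6149 0.1399 0.08  ] 43.4 0.0872
eartip [0.6263 0.1516 0.08  ] 43.7 0.1035
tabo [0.5814 0.1484 0.124 ] 66.4 0.0747
tabi [0.5618 0.11   0.124 ] 71.0 0.0318
[0.24229139 0.57542593 0.23041679] [ 0.30920861 -0.49542593]
```

Call:
drive_tool --deltas '[-3, -1.7, 0, -2, -7, -4, 0, -4, -11.5, -6.6, 0, -6, -16, -9.2, 0, -8, -20.5, -11.8, 0, -10, -25, -14.5, 0, -12, -29.5, -17.1, 0, -14, -34, -19.7, 0, -16, -38.5, -22.3, 0, -18, -43, -24.9, 0, -20, -47, -27.2, 0, -22, -50.5, -29.2, 0, -23]' --hand 0

```text
t: 1.3
tcp_pos: [0.5933, 0.1106, 0.2304]
tool_rot: [-0.002, 1.0, -0.001, -0.001]
force: [0.8, -0.1, 0.8]
finger_gap: -0.001
```

Call:
drive_tool --deltas '[0, 0, 3, 0, 0, 0, 6, 0, 0, 0, 8.5, 0, 0, 0, 10.5, 0, 0, 0, 11.8, 0, 0, 0, 12.3, 0, 0, 0, 12.3, 0, 0, 0, 12.3, 0]'

```text
t: 2.1
tcp_pos: [0.5938, 0.1105, 0.1083]
tool_rot: [-0.002, 1.0, -0.001, -0.0]
force: [-0.5, 0.0, 0.1]
finger_gap: 0.001
```

```bash
python3 - <<'E'
from h import *
a=snap('scene','s1.png')
A=cv2.resize(a['frame'][150:300,220:370],None,fx=4,fy=4,interpolation=2)[:,:,::-1]
cv2.imwrite('pics/A1.png',A)
p=manip.sense()['tcp_pos'];print(p,manip.sense()['force'])
c=np.array([.5515,.080])
for th in range(35,220,10):
    q=c+.052*np.array([np.cos(np.radians(th)),np.sin(np.radians(th))]);d=(q-p[:2])*100
    print(th,(-d[0]).round(1),d[1].round(1))
E
```

```text
[0.59387955 0.11047405 0.10851319] [ 0.53408734  0.06901765 -0.14663089]
35 -0.0 -0.1
45 0.6 0.6
55 1.3 1.2
65 2.0 1.7
75 2.9 2.0
85 3.8 2.1
95 4.7 2.1
105 5.6 2.0
115 6.4 1.7
125 7.2 1.2
135 7.9 0.6
145 8.5 -0.1
155 9.0 -0.8
165 9.3 -1.7
175 9.4 -2.6
185 9.4 -3.5
195 9.3 -4.4
205 9.0 -5.2
215 8.5 -6.0
```

View pics/A1.png

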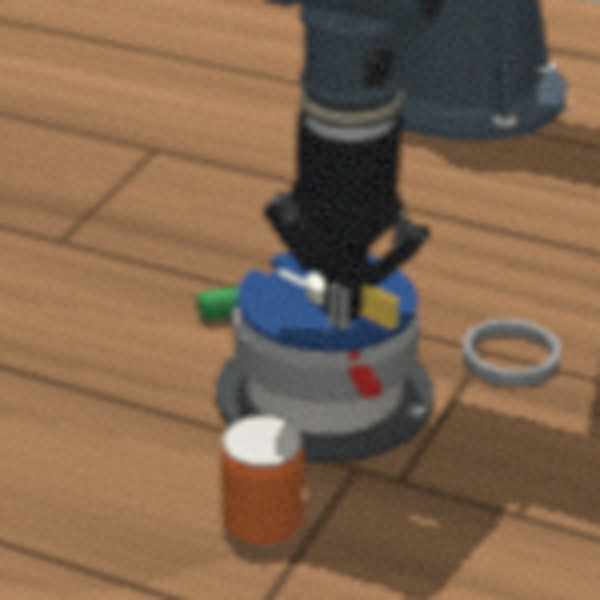

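Call:
drive_tool --deltas '[0.6, 0.6, 0, 0, 1.3, 1.2, 0, 0, 2.0, 1.7, 0, 0, 2.9, 2.0, 0, 0, 3.8, 2.1, 0, 0, 4.7, 2.1, 0, 0, 5.6, 2.0, 0, 0, 6.4, 1.7, 0, 0, 7.2, 1.2, 0, 0, 7.9, 0.6, 0, 0, 8.5, -0.1, 0, 0, 9.0, -0.8, 0, 0]'

```text
t: 3.35
tcp_pos: [0.5026, 0.1017, 0.1083]
tool_rot: [-0.002, 1.0, -0.001, -0.001]
force: [2.1, 1.8, 0.8]
finger_gap: 0.002
```

```bash
python3 - <<'E'
from h import *
a=snap('scene','s2.png');b=snap('top','t2.png')
A=cv2.resize(a['frame'][170:270,240:350],None,fx=5,fy=5,interpolation=2)
B=cv2.resize(b['frame'][160:260,185:295],None,fx=5,fy=5,interpolation=2)
cv2.imwrite('pics/AB2.png',cv2.resize(np.hstack([A,B]),(800,364))[:,:,::-1])
s=manip.sense();p=s['tcp_pos'];print(p,s['force'],np.degrees(np.arctan2(p[1]-.08,p[0]-.5515)))
c=np.array([.5515,.080])
for th in range(155,226,5):
    q=c+.052*np.array([np.cos(np.radians(th)),np.sin(np.radians(th))]);d=(q-p[:2])*100
    print(th,(-d[0]).round(1),d[1].round(1))
E
```

```text
[0.50145846 0.10109509 0.10808143] [-1.02978961 -0.05633358  0.40043803] 157.14206430472643
155 -0.3 0.1
160 -0.1 -0.3
165 0.0 -0.8
170 0.1 -1.2
175 0.2 -1.7
180 0.2 -2.1
185 0.2 -2.6
190 0.1 -3.0
195 0.0 -3.5
200 -0.1 -3.9
205 -0.3 -4.3
210 -0.5 -4.7
215 -0.7 -5.1
220 -1.0 -5.5
225 -1.3 -5.8
```

View pics/AB2.png

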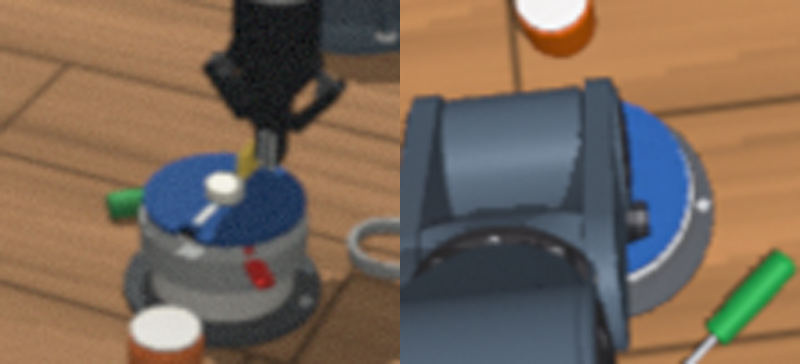

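```bash
cat >> h.py <<'E'
c=np.array([.5515,.080])
def mark(f,off,k,pts):
    s=dict(np.load('pics/'+f+'.npz'))
    for u,v,z in pts:
        p=plane(s,off[0]+u/k,off[1]+v/k,z); d=p[:2]-c
        print(u,v,p.round(4),'ang',(np.degrees(np.arctan2(d[1],d[0]))%360).round(1),np.linalg.norm(d).round(4))
E
python3 - <<'E'
from h import *
mark('s2.png',(240,170),3.636,[(213,210,.098),(200,222,.098),(203,236,.098),(262,272,.08)])
E
```

```text
213 210 [0.5775 0.0828 0.098 ] ang 6.2 0.0262
200 222 [0.5987 0.0802 0.098 ] ang 0.2 0.0472
203 236 [0.6165 0.0907 0.098 ] ang 9.4 0.0659
262 272 [0.6193 0.1451 0.08  ] ang 43.8 0.094
```

Call:
drive_tool --deltas '[0, -0.4, 0, 0, 0, -0.8, 0, 0, 0.1, -1.2, 0, 0, 0.2, -1.7, 0, 0, 0.2, -2.1, 0, 0, 0.2, -2.6, 0, 0, 0.1, -3.0, 0, 0, 0.1, -3.0, 0, 0]'

```text
t: 4.25
tcp_pos: [0.5004, 0.0703, 0.1081]
tool_rot: [-0.001, 1.0, -0.001, -0.003]
force: [0.3, -0.0, -0.8]
finger_gap: -0.001
```

```bash
python3 - <<'E'
from h import *
a=snap('scene','s3.png')
A=cv2.resize(a['frame'][170:270,240:350],None,fx=6,fy=6,interpolation=2)
cv2.imwrite('pics/A3.png',A[:,:,::-1])
s=manip.sense();p=s['tcp_pos'];print(p,s['force'],np.degrees(np.arctan2(p[1]-.08,p[0]-.5515))%360)
E
```

```text
[0.50038784 0.07045184 0.10807906] [-0.32462585  0.40394877  0.70386297] 190.58135008672997
```

View pics/A3.png

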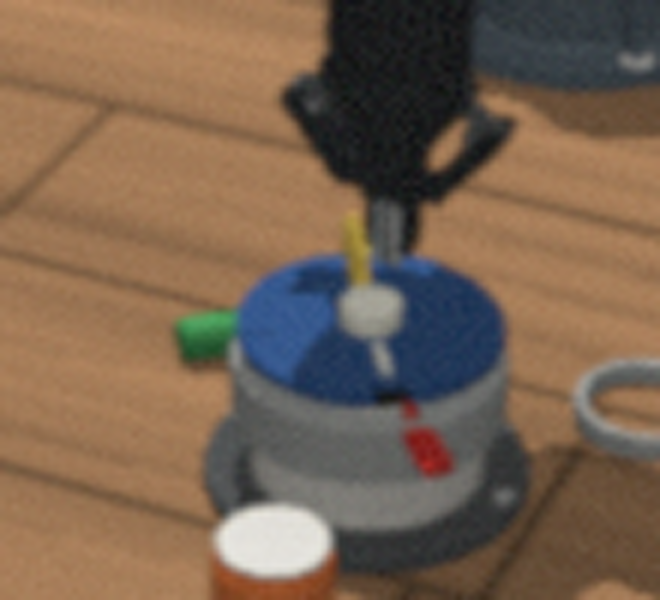

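```bash
python3 - <<'E'
from h import *
mark('s3.png',(240,170),6,[(372,313,.112),(374,347,.098),(388,374,.098),(392,397,.098),(395,401,.092),(410,410,.085),(430,452,.08),(443,470,.08)])
s=dict(np.load('pics/s3.png.npz'))
for th in (35,40,43.5):
  for r,z in((.07,.098),(.07,.092),(.054,.098)):
    u,v=proj(s,np.array([c[0]+r*np.cos(np.radians(th)),c[1]+r*np.sin(np.radians(th)),z]));print(th,r,z,(u-240)*6,(v-170)*6)
E
```

```text
372 313 [0.564  0.0881 0.112 ] ang 32.9 0.0149
374 347 [0.573  0.0934 0.098 ] ang 32.0 0.0253
388 374 [0.5925 0.1094 0.098 ] ang 35.6 0.0504
392 397 [0.6104 0.1191 0.098 ] ang 33.6 0.0707
395 401 [0.6049 0.1186 0.092 ] ang 35.8 0.0659
410 410 [0.5997 0.1248 0.085 ] ang 42.9 0.0658
430 452 [0.6223 0.145  0.08  ] ang 42.6 0.0961
443 470 [0.6335 0.1565 0.08  ] ang 43.0 0.1122
35 0.07 0.098 395.17649685897936 395.92128562727294
35 0.07 0.092 394.8374902608051 405.7862124688731
35 0.054 0.098 388.41289394221917 378.04717094254283
40 0.07 0.098 407.0079657180612 394.44856674046395
40 0.07 0.092 406.64408934139146 404.30941557651016
40 0.054 0.098 397.4641949043796 376.9309872644445
43.5 0.07 0.098 415.09290162358093 393.0684179500181
43.5 0.07 0.092 414.71212257329046 402.9254386917479
43.5 0.054 0.098 403.65275017700367 375.88461684095
```

Call:
drive_tool --deltas '[0, -0.3, 0, 0, -0.1, -0.5, 0, 0, -0.2, -0.7, 0, 0, -0.2, -0.7, 0, 0, -0.2, -0.7, 0, 0]'

```text
t: 4.8
tcp_pos: [0.5025, 0.0632, 0.1081]
tool_rot: [-0.001, 1.0, -0.001, -0.003]
force: [-0.4, 0.6, -0.1]
finger_gap: 0.001
```

```bash
python3 - <<'E'
from h import *
a=snap('scene','s4.png')
A=cv2.resize(a['frame'][200:260,260:340],None,fx=9,fy=9,interpolation=2)
cv2.imwrite('pics/A4.png',A[:,:,::-1])
for th in (35,39,43):
  for r,z in((.07,.098),(.054,.098)):
    u,v=proj(a,np.array([c[0]+r*np.cos(np.radians(th)),c[1]+r*np.sin(np.radians(th)),z]));print(th,r,z,(u-260)*9,(v-200)*9)
E
```

```text
35 0.07 0.098 412.76474528846904 323.8819284409094
35 0.054 0.098 402.61934091332876 297.07075641381425
39 0.07 0.098 426.998703923031 322.1856735057584
39 0.054 0.098 413.50796268337064 295.78520405065035
43 0.07 0.098 440.9241235851426 319.9243795995158
43 0.054 0.098 424.1659104562952 294.07089764606656
```

View pics/A4.png

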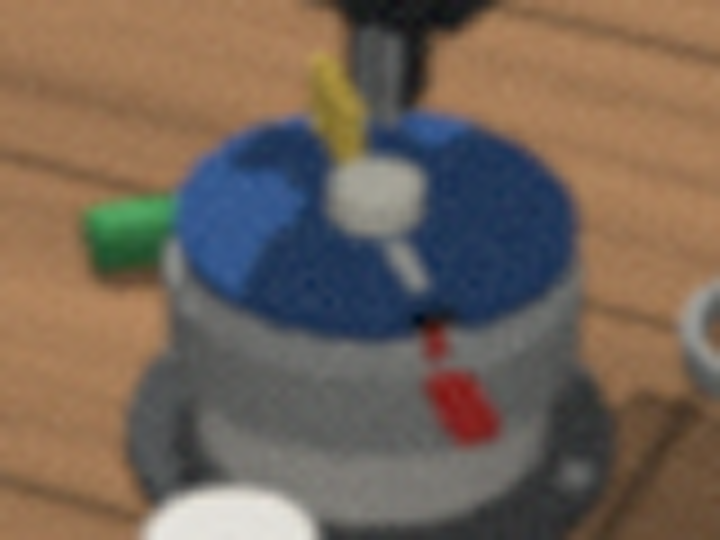

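Call:
drive_tool --deltas '[0, 0.5, 0, 0, 0, 1, 0, 0, 0, 1, -3, 0, 0, 1, -7, 0, 0, 4, -8, 0, 0, 8, -8, 0, 0, 13, -8, 0, 0, 18, -8, 0, 0, 22, -8, 0, 0, 25, -8, 0, 0, 25, -8, 0]'

```text
t: 5.95
tcp_pos: [0.5016, 0.3177, 0.1874]
tool_rot: [-0.004, 1.0, -0.001, -0.002]
force: [0.2, -0.7, 0.1]
finger_gap: -0.002
```

```bash
python3 - <<'E'
from h import *
a=snap('scene','s5.png');b=snap('top','t5.png')
A=cv2.resize(a['frame'][200:260,260:340],None,fx=9,fy=9,interpolation=2)
cv2.imwrite('pics/A5.png',A[:,:,::-1])
B=cv2.resize(b['frame'][175:245,200:280],None,fx=8,fy=8,interpolation=2)
cv2.imwrite('pics/B5.png',B[:,:,::-1])
E
```

```text
(no output)
```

View pics/A5.png

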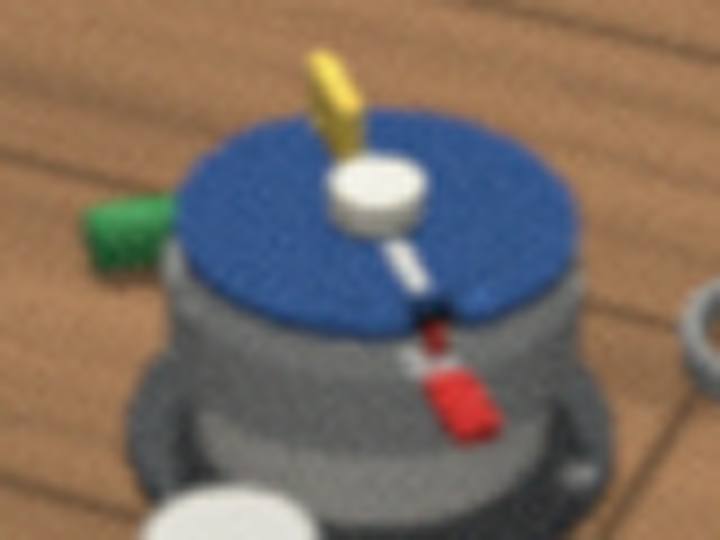

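View pics/B5.png

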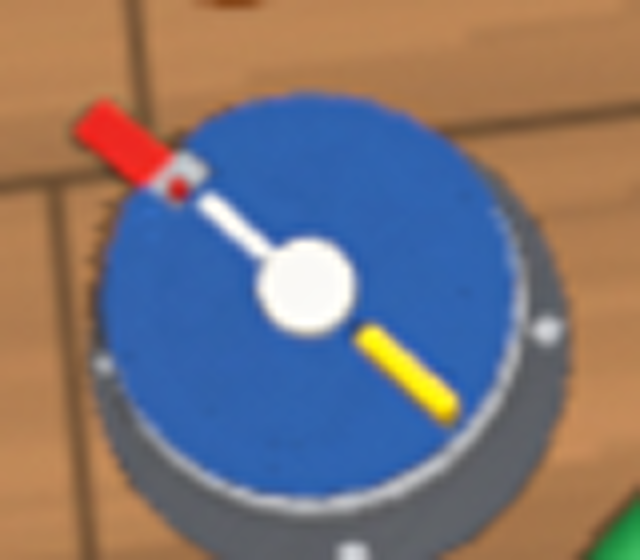

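```bash
python3 - <<'E'
from h import *
b=dict(np.load('pics/t5.png.npz'))
h=cv2.cvtColor(b['frame'],cv2.COLOR_RGB2HSV)
k=cv2.inRange(h,(22,130,120),(33,255,255));ys,xs=np.nonzero(k[175:245,200:280])
print('tab',plane(b,xs.mean()+200,ys.mean()+175,.122))
f=lambda u,v:((u+.5)/8-.5+200,(v+.5)/8-.5+175)
A=lambda p,c:round(np.degrees(np.arctan2(p[1]-c[1],p[0]-c[0]))%360,1)
cc=plane(b,*f(307,286),.112);print('boss',cc)
for nm,uv,z in(('l0',(268,249),.098),('l1',(203,201),.098),('pin',(178,187),.09),('notchcorner a',(208,170),.098),('notchcorner b',(181,208),.098),('rim a',(178,148),.098),('rim b',(140,190),.098),('tabo',(447,412),.124),('tabi',(367,334),.124),('ear',(102,115),.08),('ear2',(130,142),.08)):
    p=plane(b,*f(*uv),z);print(nm,p.round(4),A(p,cc),A(p,c))
for zz in (.098,.09,.08,.124): pass
a=plane(b,*f(447,412),.124)-plane(b,*f(367,334),.124);print('tabdir',np.degrees(np.arctan2(a[1],a[0]))%360-180)
a=plane(b,*f(203,201),.098)-plane(b,*f(268,249),.098);print('linedir',np.degrees(np.arctan2(a[1],a[0])))
a=plane(b,*f(88,112),.08)-plane(b,*f(150,170),.08);print('eardir',np.degrees(np.arctan2(a[1],a[0])))
E
```

```text
tab [0.51374046 0.04806146 0.122     ]
boss [0.54965812 0.07882054 0.112     ]
l0 [0.5673 0.0915 0.098 ] 35.6 35.9
l1 [0.5868 0.1118 0.098 ] 41.6 42.0
pin [0.5949 0.1205 0.09  ] 42.7 43.0
notchcorner a [0.5975 0.109  0.098 ] 32.2 32.2
notchcorner b [0.5853 0.1195 0.098 ] 48.8 49.4
rim a [0.6065 0.1184 0.098 ] 34.9 34.9
rim b [0.5934 0.1328 0.098 ] 51.0 51.6
tabo [0.4988 0.0367 0.124 ] 219.6 219.4
tabi [0.5282 0.0601 0.124 ] 221.2 220.6
ear [0.6265 0.1451 0.08  ] 40.8 41.0
ear2 [0.6156 0.1364 0.08  ] 41.1 41.4
tabdir 38.43047581577778
linedir 46.158651615326896
eardir 39.66175814836372
```

Call:
drive_tool --deltas '[0, -4, 0, 0, 0, -8.5, 0, 0, 0, -13, 0, 0, 0, -17.5, 0, 0, 0, -21.5, 0, 0, 0, -24, 0.5, 0, 0, -24.3, 3.5, 0, 0, -24.3, 6, 0, 0, -24.3, 7.5, 0, 0, -24.3, 7.9, 0, 0, -24.3, 7.9, 0]'

```text
t: 7.15
tcp_pos: [0.5016, 0.07, 0.1087]
tool_rot: [-0.002, 1.0, -0.002, -0.004]
force: [-0.1, -0.6, 0.1]
finger_gap: -0.003
```

Call:
drive_tool --deltas '[-0.1, -0.3, 0, 0, -0.1, -0.6, 0, 0, -0.15, -0.75, 0, 0, -0.15, -0.85, 0, 0, -0.15, -0.85, 0, 0]'

```text
t: 7.65
tcp_pos: [0.5032, 0.0615, 0.109]
tool_rot: [-0.002, 1.0, -0.002, -0.003]
force: [-0.3, 2.0, -0.3]
finger_gap: -0.006
```

```bash
python3 - <<'E'
from h import *
a=snap('scene','s6.png')
A=cv2.resize(a['frame'][200:260,260:340],None,fx=9,fy=9,interpolation=2)
cv2.imwrite('pics/A6.png',A[:,:,::-1])
E
```

```text
(no output)
```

View pics/A6.png

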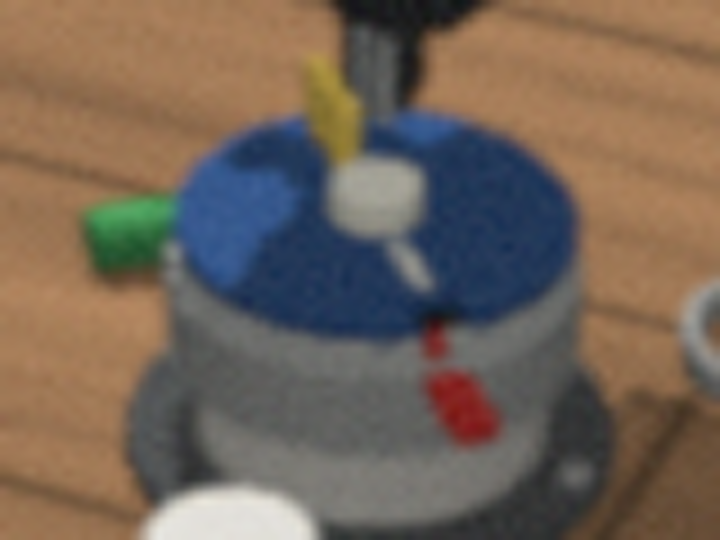

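Call:
drive_tool --deltas '[0, 0.5, 0, 0, 0, 1, 0, 0, 0, 1, -2.5, 0, 0, 1, -4, 0, -1.5, 1.3, -4, 0, -3.5, 1.7, -4, 0, -4.9, 1.9, -4, 0, -4.9, 1.9, -3, 0, -4.9, 1.9, -1.5, 0, -4.9, 1.9, -0.8, 0, -4.9, 1.9, -0.8, 0]'

```text
t: 8.8
tcp_pos: [0.5501, 0.0808, 0.1149]
tool_rot: [-0.002, 1.0, -0.002, -0.006]
force: [0.4, -0.0, 0.3]
finger_gap: 0.001
```

```bash
python3 - <<'E'
from h import *
a=snap('scene','s7.png')
A=cv2.resize(a['frame'][190:260,260:340],None,fx=8,fy=8,interpolation=2)
cv2.imwrite('pics/A7.png',A[:,:,::-1])
s=manip.sense();print(s['tcp_pos'],s['force'])
E
```

```text
[0.55089971 0.08077697 0.1156886 ] [ 0.26995417 -0.06581009  0.56669635]
```

View pics/A7.png

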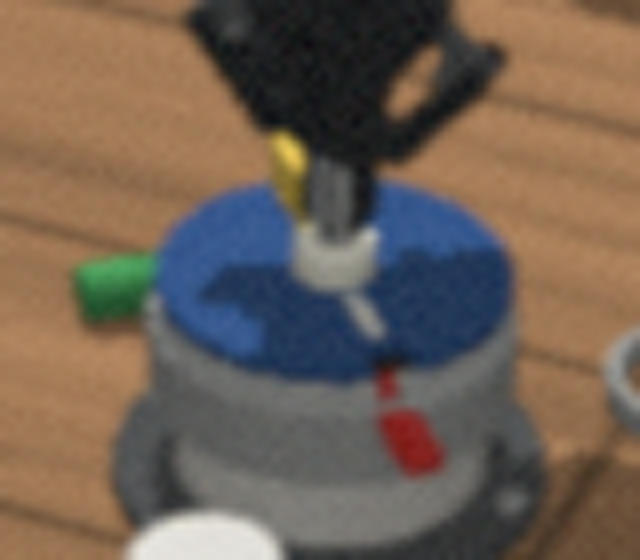

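Call:
drive_tool --deltas '[0, 0, 0.2, 0, 0, 0, 0.4, 0, 0, 0, 0.6, 0, 0, 0, 0.8, 0, 0, 0, 1.0, 0, 0, 0, 1.1, 0, 0, 0, 1.1, 0]'

```text
t: 9.55
tcp_pos: [0.5509, 0.0807, 0.1052]
tool_rot: [-0.002, 1.0, -0.002, -0.004]
force: [-1.2, 0.6, 4.6]
finger_gap: -0.0
```

Call:
drive_tool --deltas '[0, 0, 0.15, 0, 0, 0, 0.3, 0, 0, 0, 0.4, 0, 0, 0, 0.5, 0, 0, 0, 0.6, 0, 0, 0, 0.6, 0, 0, 0, 0.6, 0]'

```text
t: 10.25
tcp_pos: [0.5509, 0.0807, 0.1]
tool_rot: [-0.002, 1.0, -0.002, -0.004]
force: [-2.4, -0.0, 6.5]
finger_gap: -0.001
```

Force is still at sliding level; press a little further until it firms up.

Call:
drive_tool --deltas '[0, 0, 0.1, 0, 0, 0, 0.2, 0, 0, 0, 0.3, 0, 0, 0, 0.3, 0, 0, 0, 0.3, 0]'

```text
t: 10.75
tcp_pos: [0.551, 0.0807, 0.0998]
tool_rot: [-0.002, 1.0, -0.002, -0.004]
force: [-5.4, 0.7, 20.8]
finger_gap: -0.001
```

Call:
drive_tool --deltas '[0, 0, -0.3, 0, 0, 0, -1.5, 0, 0, 0, -4, 0, 0, 0, -8, 0, 0, 3, -10, 0, 0, 7, -10, 0, 0, 12, -10, 0, 0, 17, -10, 0, 0, 21, -10, 0, 0, 24, -10, 0, 0, 25, -10, 0, 0, 25, -10, 0]'

```text
t: 11.95
tcp_pos: [0.5504, 0.3322, 0.1986]
tool_rot: [-0.003, 1.0, -0.002, -0.004]
force: [0.8, -0.5, -0.1]
finger_gap: -0.001
```

```bash
python3 - <<'E'
from h import *
a=snap('scene','s8.png');b=snap('top','t8.png')
A=cv2.resize(a['frame'][190:290,240:350],None,fx=5,fy=5,interpolation=2)
B=cv2.resize(b['frame'][150:270,190:300],None,fx=5,fy=5,interpolation=2)[:500]
cv2.imwrite('pics/AB8.png',cv2.resize(np.hstack([A,B]),(800,364))[:,:,::-1])
R=b['R'];t=b['t']
def z(s,u,v):
    d=s['depth'][v,u];X=s['R'].T@(np.array([(u-s['cx'])/s['fx']*d,(v-s['cy'])/s['fy']*d,d])-s['t']);return X[2]
old=dict(np.load('pics/t5.png.npz'))
for th in range(60,360,40):
    if abs(th-223)<20: continue
    q=[]
    for s in(old,b):
        u,v=proj(s,np.array([c[0]+.045*np.cos(np.radians(th)),c[1]+.045*np.sin(np.radians(th)),.09]));q.append(round(float(z(s,int(round(u)),int(round(v)))),4))
    print(th,q)
print('boss',z(old,238,210),z(b,238,210))
d=cv2.absdiff(dict(np.load('pics/t0.png.npz'))['frame'],b['frame']).max(2)
print(manip.sense()['force'])
E
```

```text
60 [0.101, 0.0864]
100 [0.1078, 0.0846]
140 [0.0977, 0.0863]
180 [0.0988, 0.0834]
260 [0.0976, 0.086]
300 [0.0999, 0.0876]
340 [0.1007, 0.0836]
boss 0.11251282449159179 0.09803965735933227
[ 0.46844914 -0.67662344  0.88213645]
```

View pics/AB8.png

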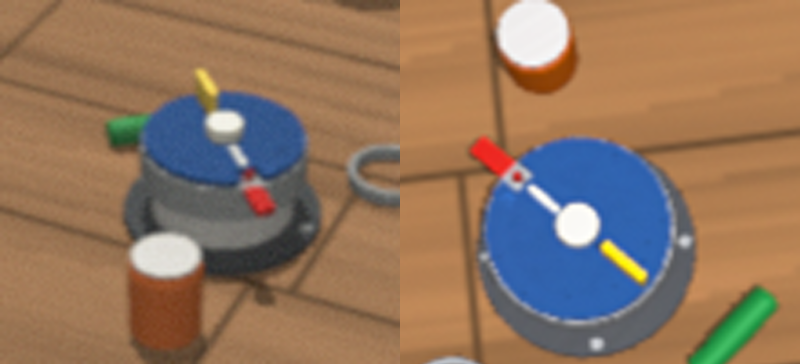

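```bash
python3 -c "
from station import manip;print(manip.sign_off())"
```

```text
the job is handed in; nothing more can be done
None
```

The cover is seated on the collar with the pin in its notch. I handed the job in at about 12 s.

**Turning:** I pushed the yellow tab about 150° anticlockwise with the shut fingertips. A check from above put the notch about 2° short of the pin, so I gave it one more 2° nudge.

**Pressing:** I pressed the white boss straight down. It slid at about 5–7 N, then stopped firmly at 21 N with the fingertip at 0.0998 m. A seated boss top should be at 0.100 m.

**Last checks, with the hand clear:**
- **Height:** depth readings put the plate top at 84–88 mm, against 86 mm for a seated cover. It had read about 98–101 mm before pressing, with one stray reading of 108 mm.
- **Alignment:** the top picture shows the red pin in the middle of the notch, in line with the red ear.
- **Other objects:** the tin, screwdriver and ring look unmoved by eye in the stand close-ups. I did not measure them, or check the other objects in the last pictures.
- **Disagreement:** the direction of the ear and pin varied between 40° and 44° depending on the measurement, which is within the notch's clearance. No check failed.

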